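# Set the sine plate to 30 degrees on its setting block

## Robot

A 6-joint arm with a two-finger parallel gripper is mounted at the origin on a cart in front of the work surface, level with it; the furniture and walls round the work are solid. World frame = base frame: x ahead of the robot, y to its left, z up, the work surface at z = 0. Lengths are in m, angles in rad, forces in N, time in s.
With the tool pointing down it reaches from about 0.375 to 0.975 m from the base axis. Payload 3.8 kg.
Tool frame: the origin (TCP) lies midway between the tips of the shut fingers; the grasp point (between the pads) lies 19 mm behind it; z points along the fingers, y is the line along which they close (so a half turn about z gives the same grasp; the last joint's range is limited). The gripper opens to 85 mm and grips with 20 to 120 N. Pads are 22 mm wide; open, the fingers measure 114 mm over their backs; the gripper's body (76 mm by 85 mm) begins 54 mm behind the grasp point. The pads swing forward as they close: fully open they stand 13 mm farther back than shut.
Start: joints at [1.144, 0.264, 1.604, -0, 1.274, -0.037], TCP at [0.256, 0.624, 0.231] pointing down, gripper open.
Joint ranges: [-2.63, 2.63], [-0.94, 2.18], [0.31, 2.57], [-1.31, 4.45], [0, 2.66], [-2.55, 2.55]. Speed limits (rad/s): [2.57, 2.57, 3.14, 3.14, 3.14, 3.14].

## Interface

Orientations are given as a rotation vector (axis times angle).
In Python, from workcell import status, read_camera, workorder, masks_of gives the robot as it stands.
- The arm moves only by the tool drive_tool, never from a script. Its argument "rows" is a list of rows, each a list of 7 numbers: the turn, a rotation vector about the tool's x, y, z in degrees, then the shift along the tool's x, y, z in m, then the opening, from 0 (shut) to 1 (fully open). In form: [[ax, ay, az, tx, ty, tz, claw], ...]. A call has 1 to 8 rows; each row shifts and turns the commanded pose from where the row before left it, along the tool's axes as they then stand; what a row does not reach is not made up. A row lasts 1/12 s, in which the tool goes at most 41.7 mm and 7.16 degrees, less where a joint would pass 70% of its speed; a pose out of reach is approached as far as the arm can. A call is refused whole if a number of a shift passes 0.0417 or a number of a turn 7.16, either way. A call with a gripper value outside its range is refused whole. The fingers move at their own pace and stop on an object; "force" is the grip in N (left out, the last holds). Time passes only in rows, so rows that do not move let the fingers close. It gives the time, the measured TCP pose, the force, the opening and the grip force at its end, in the units of the state.
- status.read_state(): the state, without advancing time (a new reading comes with each control period).
- read_camera(name): name is "scene" or "top" or "wrist"; returns a dict with "color" (480x640x3 uint8, red, green, blue), "intrinsics" (3x3 intrinsics, pixels), "world_from_camera" (4x4, takes a point from camera to world coordinates); the wrist camera has in their place "mount" (4x4, takes a point from camera to tool coordinates, whose origin is the TCP and whose axes are the flange's). Camera axes: x right, y up, looking along -z (the intrinsics and any distortion apply to the point x, -y, -z); pixel columns grow to the right and rows downward; lengths in m; the calibration is good to about 2 mm. A picture is of the moment at which its call begins: read the wrist's pose just before it. There is no depth.
- workorder.finish_job(): hands the job in; it is judged then, once.
Trained networks look in a picture, given as the dict that the camera call returned (one of the last four; its "shot" number tells which), for a name from the list of things; names that differ only in an ending like _2 or _b are one class to them, and where a whole thing is asked for, a point or a joint stands for the part that bears it (a point fixed in the world has none). Each returns a list of dicts, best first, with "score" (0 to 1); they miss things now and then, are a little off and sometimes report something else, mostly with a low value. They report only what shows in the picture. A call takes as long as a camera call.
- masks_of(picture, name): "mask" (480x640 bool, what is visible of it) and "bbox" ([left, top, right, bottom] in pixels, round what is visible of it).
The state is a dict: "time": time; "q": joint angles; "joint_vel": joint speeds; "joint_torque": joint torques, N m; "tool_pos": TCP position; "tcp_rot": TCP orientation; "wrist_force": force on the tool from outside, world axes, zero at the start; "torque": the same for the moment, N m; "width": opening from 0.0 (shut) to 1.0 (fully open); "grip_force": force on a finger pad.
Only numpy, scipy, OpenCV 4.12 (cv2) and the standard library are available. Lean on these libraries where they do the work, as an engineer would, in place of code of your own. Each camera call takes 0.05 s, during which the arm holds its last target. There are 200 camera calls.

## Task

Set the sine plate to 30 degrees for the next job: swing its stiff-hinged plate up by the handle, stand the 50 mm high setting block upright and square on the base under the middle of the sine roller, and bring the plate down, without forcing it, until the roller bears firmly on the block. Leave the plate resting on the block and let go; do not disturb the other setting block or the things lying around.

Things in the scene. Friction and masses are not known exactly. Their poses are not given: they have to be found in the camera images.
- sine_base: Base of a hinged 100 mm sine plate: dark steel slab, 170 (x) x 100 (y) x 22 mm high, fixed to the bench. Origin: centre of its underside; z up; -x is its front, towards the robot, +x the hinged end. Hinge axis parallel to y at x = +65, z = +31 mm; hinge cheeks and nuts reach 64 mm to either side and 46 mm up. Its top, bare from x = -85 to -47 mm, carries the block.
- sine_top: Tilting aluminium plate 127 x 90 x 14 mm. Origin: middle of the hinge axis; x points away from the handle, z out of the upper face; level when shut. Underside at z = 4, free end's face at x = -112 mm. The free end swings up and away from the robot about y, 0 to 75 degrees. The hinge is stiff: it stays where left and takes 5 to 14 N at the handle, up or down. It starts 0 to 7 degrees open.
- handle (a point): Middle of the plate's lifting handle: a round dark bar 10 mm thick, straight for 68 mm along y, on two legs, 40 mm in front of the plate's free end; at x = -152, z = +21 mm in the frame of sine_top (153 mm from the hinge axis, 52 mm above the bench when shut). Can be pinched from above, fingers in front of and behind the bar, which turns in the fingers.
- roller (a point): Centre of the sine roller, 18 mm thick, 88 mm long along y, under the plate's free end at x = -100, z = 0 in sine_top; shut, it rests on the base. A block of height H on the base under it sets the angle to asin(H / 100 mm): 50 mm gives 30 degrees, touching at x = -22 mm in sine_base. Behind that line the underside slopes down: the block can reach some 20 mm past it.
- block_50: Loose steel setting block with rows of holes, 75 (x) x 25 (y) x 50 mm high (z), 0.4 to 0.6 kg, standing upright on the bench; the taller of the two. Origin: centre of its underside. Finally it stands on the base, long sides front to back, its rear end past the roller's line of contact (origin about x = -48 mm in sine_base).
- block_34: The other setting block (for 20 degrees), 75 x 25 x 34 mm high, of the same look; origin: centre of its underside. The two blocks may have swapped places. Leave it alone. The blocks stand to the right of a black work light, 270 mm tall, the sine plate to its left, between it and a bench grinder 255 mm tall: travel above them.
- drill_plate: Bystander: steel plate with drilled holes, 56 x 165 x 14 mm, lying flat; origin: centre of its underside.
- magnet_square_small: Bystander: yellow and black magnetic welding square, 49 x 72 x 17 mm, lying flat; origin: centre of its underside.
- pencil_marker: Bystander: paint marker, 14 x 131 x 16 mm, lying; origin: centre of its underside.

How it is judged:
By the outcome, as a careful person would: the job done as asked, in the order asked, and still so for the second after the job is handed in, with the robot touching nothing.
It also fails if it takes over 72 s, if anything falls off the work surface, if the arm or the gripper's body presses on something with over 40 N, if the wrist force passes 120 N, or if a joint passes its speed limit or range.

## Working session

There is one attempt and no reset: what is moved stays moved. The work goes in short steps, Python scripts to look and compute and a tool call to move; the robot and the scene stay as the last step left them, time stands still between calls to the robot, and variables do not carry over. Pictures are saved under pics/ and viewed, at most 10 in all, crops included, and the job is handed in when it is done.

Besides the shell and the picture viewer there is one more tool, called after "Request:" as name(argument=value, ...) on one line, values as JSON. drive_tool: Moves the arm, as the interface text tells. Its arguments: {"type":"object","properties":{"rows":{"type":"array"},"force":{"type":"number"}},"required":["rows"]}

```bash
ls; mkdir -p pics; cat > h.py <<'E'
import numpy as np, cv2
from scipy.spatial.transform import Rotation as R
from workcell import status, read_camera, workorder, masks_of
def save(p,n): cv2.imwrite('pics/'+n+'.png',cv2.cvtColor(p['color'],cv2.COLOR_RGB2BGR))
def wfc(p,s=None):
    if 'world_from_camera' in p: return np.array(p['world_from_camera'])
    T=np.eye(4);T[:3,:3]=R.from_rotvec(s['tcp_rot']).as_matrix();T[:3,3]=s['tool_pos']
    return T@np.array(p['mount'])
def ray(p,uv,z,s=None):
    "world point at height z on pixel ray"
    T=wfc(p,s);K=np.array(p['intrinsics']);uv=np.atleast_2d(uv).astype(float)
    d=np.c_[(uv-K[:2,2])/[K[0,0],K[1,1]],np.ones(len(uv))]*[1,-1,-1]
    d=d@T[:3,:3].T;o=T[:3,3]
    return o+d*((z-o[2])/d[:,2])[:,None]
def proj(p,X,s=None):
    T=np.linalg.inv(wfc(p,s));K=np.array(p['intrinsics'])
    c=(np.atleast_2d(X)@T[:3,:3].T+T[:3,3])*[1,-1,-1]
    c=c@K.T;return c[:,:2]/c[:,2:]
E
python3 - <<'E'
from h import *
s=status.read_state();print({k:np.round(v,3) for k,v in s.items()})
for n in ['scene','top']:
    p=read_camera(n);save(p,n+'0');print(n,p.keys(),np.round(wfc(p),3).tolist(),np.round(p['intrinsics'],1).tolist())
    for t in ['sine_base','sine_top','block_50','block_34','drill_plate','magnet_square_small','pencil_marker']:
        for m in masks_of(p,t)[:3]:
            print(t,round(m['score'],2),np.round(m['bbox']).tolist(),m['mask'].sum())
E
```

```text
pics
{'time': np.float64(0.0), 'q': array([ 1.144,  0.265,  1.605, -0.   ,  1.274, -0.037]), 'joint_vel': array([ 0.001,  0.001, -0.001,  0.001, -0.   , -0.   ]), 'joint_torque': array([-1.0000e-03, -5.1513e+01, -3.6730e+01,  0.0000e+00,  1.3000e-02,
        0.0000e+00]), 'tool_pos': array([0.256, 0.624, 0.23 ]), 'tcp_rot': array([-6.080e-01, -3.082e+00,  3.000e-03]), 'wrist_force': array([ 0.244,  0.408, -0.607]), 'torque': array([ 0.017,  0.108, -0.005]), 'grip_force': np.float64(0.0), 'width': np.float64(0.999)}
scene dict_keys(['color', 'intrinsics', 'world_from_camera', 'shot']) [[-0.523, -0.664, 0.535, 1.17], [0.853, -0.401, 0.335, 0.504], [-0.008, 0.632, 0.775, 0.955], [0.0, 0.0, 0.0, 1.0]] [[532.8, 0.0, 316.1], [0.0, 532.8, 240.2], [0.0, 0.0, 1.0]]
sine_base 0.67 [392.0, 235.0, 466.0, 327.0] 3953
sine_top 0.62 [398.0, 236.0, 457.0, 313.0] 2905
block_50 0.96 [202.0, 188.0, 230.0, 217.0] 498
block_50 0.86 [242.0, 198.0, 272.0, 234.0] 663
block_34 0.96 [202.0, 188.0, 230.0, 217.0] 498
block_34 0.86 [242.0, 198.0, 272.0, 234.0] 663
drill_plate 0.85 [240.0, 258.0, 318.0, 306.0] 19
[... 207 characters left out ...]
61], [-1.0, -0.007, -0.013, 0.113], [-0.014, 0.126, 0.992, 1.423], [0.0, 0.0, 0.0, 1.0]] [[559.5, 0.0, 311.2], [0.0, 559.5, 253.7], [0.0, 0.0, 1.0]]
sine_base 0.87 [185.0, 227.0, 260.0, 307.0] 2893
sine_base 0.75 [301.0, 191.0, 368.0, 227.0] 1445
sine_top 0.69 [189.0, 230.0, 252.0, 304.0] 2049
block_50 0.72 [425.0, 235.0, 442.0, 263.0] 389
block_50 0.66 [377.0, 235.0, 395.0, 269.0] 349
block_34 0.72 [425.0, 235.0, 442.0, 263.0] 389
block_34 0.66 [377.0, 235.0, 395.0, 269.0] 349
drill_plate 0.8 [301.0, 192.0, 366.0, 227.0] 1384
magnet_square_small 0.77 [381.0, 300.0, 404.0, 323.0] 269
magnet_square_small 0.5 [190.0, 231.0, 254.0, 303.0] 2089
pencil_marker 0.53 [232.0, 170.0, 263.0, 211.0] 201
```

```bash
python3 - <<'E'
import cv2
a=cv2.imread('pics/scene0.png');b=cv2.imread('pics/top0.png')
cv2.imwrite('pics/c1.png',cv2.resize(a[130:370,180:500],None,fx=2.5,fy=2.5))
cv2.imwrite('pics/c2.png',cv2.resize(b[150:350,170:460],None,fx=2.75,fy=2.75))
E
```

```text
(no output)
```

View pics/c1.png

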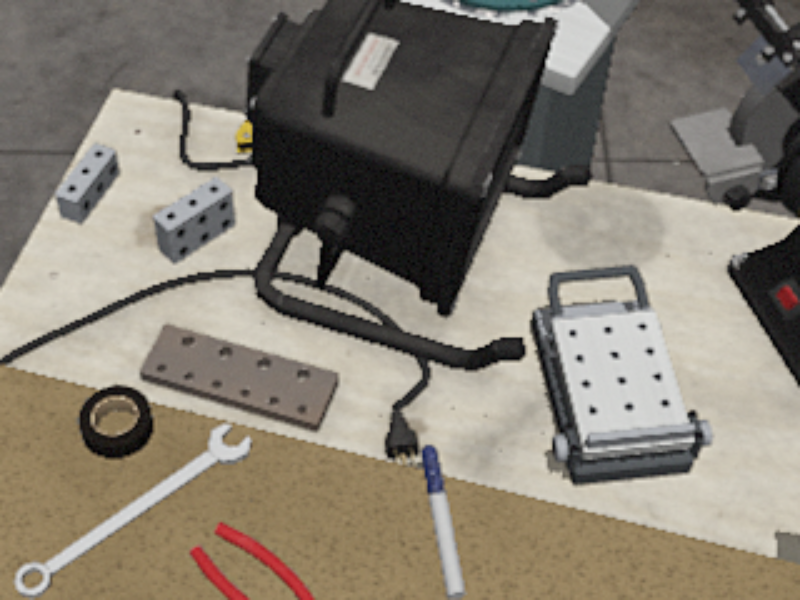

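View pics/c2.png

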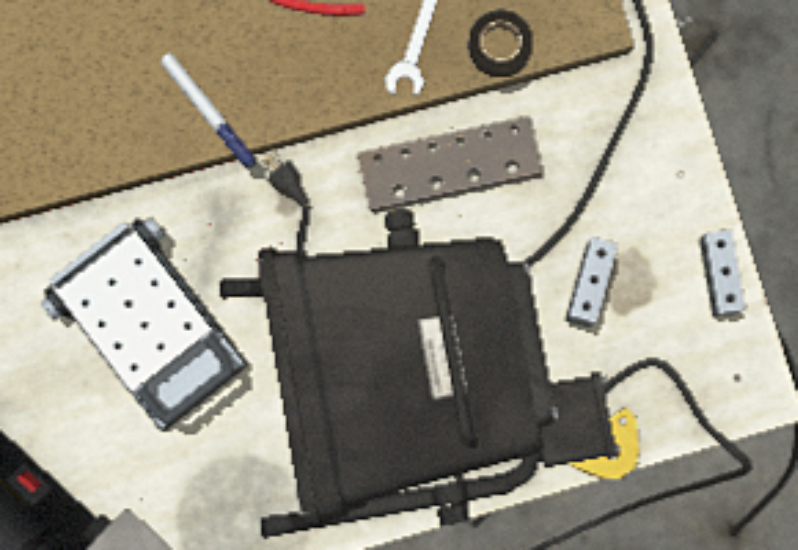

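The block nearer the light (scene crop ~(195,220), top crop ~(590,282)) shows two rows of holes and looks the taller. The sine plate has its handle towards the robot (top crop ~(210,400)) and its hinge at the upper left (~(100,260)). I'll fit box models to the masks, with the wrist camera too.

```bash
cat >> h.py <<'E'
from scipy.optimize import minimize
def box(x0,x1,y0,y1,z0,z1): return np.array([[x,y,z] for x in(x0,x1) for y in(y0,y1) for z in(z0,z1)])/1000.
def Tz(X,q): c,s=np.cos(q[2]),np.sin(q[2]); return X@np.array([[c,s,0],[-s,c,0],[0,0,1]])+[q[0],q[1],q[3] if len(q)>3 else 0]
def render(p,boxes,s=None):
    m=np.zeros((1920,2560),np.uint8)
    for b in boxes: 
        u=(proj(p,b,s)+.5)*4
        cv2.fillConvexPoly(m,cv2.convexHull(np.clip(u,-9e3,9e3).astype(np.int32)),255)
    return cv2.resize(m,(640,480),interpolation=cv2.INTER_AREA)/255.
def fit(views,model,q0,step):
    "views: list of (pic,mask,state); model(q)->boxes"
    def f(q):
        c=0
        for p,m,s in views:
            r=render(p,model(q),s);c+=1-np.minimum(r,m).sum()/np.maximum(r,m).sum()
        return c
    for _ in range(3):
        sim=np.array([q0]+[np.array(q0)+np.eye(len(q0))[i]*step[i] for i in range(len(q0))])
        r=minimize(f,q0,method='Nelder-Mead',options=dict(initial_simplex=sim,xatol=1e-4,fatol=1e-4,maxiter=300));q0=r.x
    return r.x,r.fun
def top_boxes(bs,q,a):
    "boxes in sine_top frame, opened by a rad, base pose q -> world"
    c,s=np.cos(a),np.sin(a);M=np.array([[c,0,s],[0,1,0],[-s,0,c]])
    return [Tz(b@M.T+[.065,0,.031],q) for b in bs]
def sine(q,a):
    return [Tz(box(-85,85,-50,50,0,22),q),Tz(box(50,80,-64,64,20,42),q)]+top_boxes([box(-112,15,-45,45,4,18)],q,a)
E
python3 - <<'E'
from h import *
ps={n:read_camera(n) for n in['scene','top']}
def pick(p,name,c):
    ms=[m for m in masks_of(p,name) if abs(np.mean([m['bbox'][0::2],m['bbox'][1::2]],1)-c).max()<6]
    return ms[0]['mask'].astype(float)
for lab,cs,ct in[('A near light',(257,216),(386,252)),('B',(216,202),(433,249))]:
    v=[(ps['scene'],pick(ps['scene'],'block_50',cs),None),(ps['top'],pick(ps['top'],'block_50',ct),None)]
    g=ray(ps['top'],ct,.045)[0]
    for H in(50,34):
        best=min((fit(v,lambda q:[Tz(box(-37.5,37.5,-12.5,12.5,0,H),q)],[g[0],g[1],y],[.01,.01,.2]) for y in(-.2,.2)),key=lambda r:r[1])
        print(lab,H,np.round(best[0],4),round(best[1],3))
v=[(ps['scene'],pick(ps['scene'],'sine_base',(429,281)),None),(ps['top'],pick(ps['top'],'sine_base',(222,267)),None)]
g=ray(ps['top'],(222,267),.02)[0]
for y in(.3,.55): print('sine',*[np.round(a,4) for a in fit(v,lambda q:sine(q,q[3]) ,[g[0],g[1],y,.05],[.01,.01,.2,.05])])
s=status.read_state();p=read_camera('wrist');save(p,'w0');print(np.round(p['mount'],3).tolist(),np.round(p['intrinsics'],1).tolist(),[k for k in p])
for n in('sine_base','sine_top','handle'):
    for m in masks_of(p,n)[:2]: print(n,m['score'],m['bbox'],m['mask'].sum())
E
```

```text
A near light 50 [ 0.5408 -0.0517 -0.2607] 0.21
A near light 34 [ 0.5402 -0.0531 -0.2765] 0.35
B 50 [ 0.5499 -0.1705  0.1824] 0.527
B 34 [ 0.5508 -0.1722  0.1248] 0.327Traceback (most recent call last):
  File "<stdin>", line 12, in <module>
  File "<stdin>", line 5, in pick
IndexError: list index out of range
```

```bash
python3 - <<'E'
from h import *
ps={n:read_camera(n) for n in['scene','top']}
def pick(p,name):
    ms=masks_of(p,name);ms=[m for m in ms if (m['bbox'][0]>380 if p is ps['scene'] else m['bbox'][2]<270)]
    print(name,[(m['score'],m['bbox']) for m in ms]); return ms[0]['mask'].astype(float)
v=[(p,np.maximum(pick(p,'sine_base'),pick(p,'sine_top')),None) for p in ps.values()]
g=ray(ps['top'],(222,267),.02)[0]
for y in(.3,.55): print('sine',*[np.round(a,4) for a in fit(v,lambda q:sine(q[:3],q[3]) ,[g[0],g[1],y,.05],[.01,.01,.2,.05])])
s=status.read_state();p=read_camera('wrist');save(p,'w0');print(np.round(p['mount'],3).tolist(),np.round(p['intrinsics'],1).tolist(),[k for k in p])
for n in('sine_base','sine_top','handle'):
    for m in masks_of(p,n)[:2]: print(n,m['score'],m['bbox'],m['mask'].sum())
E
```

```text
sine_base [(0.76, [391.6, 235.9, 466.4, 327.2])]
sine_top [(0.94, [399.6, 236.2, 459.4, 313.5])]
sine_base [(0.64, [185.4, 229.7, 259.6, 307.0])]
sine_top [(0.95, [191.9, 230.7, 254.0, 302.9])]
sine [0.5057 0.3541 0.6721 0.1339] 0.1696
sine [0.5056 0.3542 0.6677 0.122 ] 0.1706
[[0.0, 0.947, 0.321, 0.083], [1.0, -0.0, -0.0, 0.0], [-0.0, 0.321, -0.947, -0.143], [0.0, 0.0, 0.0, 1.0]] [[354.1, 0.0, 316.5], [0.0, 354.1, 239.2], [0.0, 0.0, 1.0]] ['color', 'intrinsics', 'mount', 'shot']
sine_base 0.73 [107.2, 447.6, 145.2, 479.4] 566
sine_top 0.82 [108.4, 451.8, 147.1, 478.0] 487
handle 0.96 [106.9, 447.0, 149.0, 480.0] 524
```

View pics/w0.png

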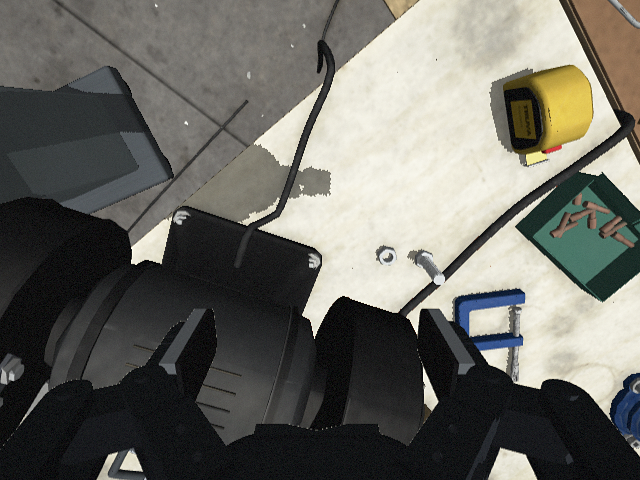

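Wrist view: grinder body at lower left, handle just showing at (128,463). The lamp and the grinder are close, so I go up first, then across to look straight down on the plate.

```bash
cat >> h.py <<'E'
def plan(pos,yaw,s=None):
    "tool-frame shift & z turn to reach TCP pos, tool-y yaw, tool down"
    s=s or status.read_state();r=R.from_rotvec(s['tcp_rot']);M=r.as_matrix()
    T=np.c_[[np.sin(yaw)*-1,np.cos(yaw),0],[0,0,0],[0,0,-1]];T[:,0]=[-np.sin(yaw),np.cos(yaw),0];T[:,1]=[np.cos(yaw),np.sin(yaw),0]
    print('from',np.round(s['tool_pos'],4),'t',round(float(s['time']),2),'shift(tool)',np.round(M.T@(np.array(pos)-s['tool_pos']),4),'turn',np.round(np.degrees((r.inv()*R.from_matrix(T)).as_rotvec()),2))
E
python3 - <<'E'
from h import *
plan([.47,.33,.32],.67)
ps=[read_camera(n) for n in('scene','top')]
def tri(u1,u2):
    A=[]
    for p,u in zip(ps,(u1,u2)):
        a,b=ray(p,u,0)[0],ray(p,u,.5)[0];A.append((a,(b-a)/np.linalg.norm(b-a)))
    (a,d),(b,e)=A;k=np.linalg.lstsq(np.c_[d,-e],b-a,rcond=None)[0];return np.round(a+k[0]*d,3),np.round(b+k[1]*e,3)
S=lambda x,y:(180+x/2.5,130+y/2.5);P=lambda x,y:(170+x/2.75,150+y/2.75)
print(tri(S(265,115),P(545,265)),tri(S(250,40),P(610,455)),tri(S(250,90),P(605,378)),tri(S(555,20),P(300,512)),tri(S(478,180),P(262,255)))
E
```

```text
from [0.2565 0.6244 0.2313] t 1.65 shift(tool) [-0.3093 -0.1912 -0.0887] turn [-0.    0.   29.28]
(array([0.521, 0.026, 0.181]), array([0.534, 0.002, 0.185])) (array([ 0.395, -0.078,  0.123]), array([ 0.382, -0.055,  0.119])) (array([ 0.443, -0.047,  0.112]), array([ 0.447, -0.053,  0.113])) (array([0.337, 0.198, 0.224]), array([0.337, 0.198, 0.224])) (array([0.537, 0.23 , 0.228]), array([0.537, 0.228, 0.228]))
```

Request:
drive_tool(rows=[[0, 0, 0, 0, 0, -0.03, 0.4], [0, 0, 0, 0, 0, -0.03, 0.4], [0, 0, 0, 0, 0, -0.029, 0.4], [0, 0, 0, -0.031, -0.019, 0, 0.4], [0, 0, 0, -0.031, -0.019, 0, 0.4], [0, 0, 0, -0.031, -0.019, 0, 0.4], [0, 0, 0, -0.031, -0.019, 0, 0.4], [0, 0, 0, -0.031, -0.019, 0, 0.4]], force=60)

```text
time: 2.42
tool_pos: [0.3644, 0.4762, 0.3205]
tcp_rot: [0.607, 3.082, 0.001]
wrist_force: [-0.1, 0.0, -0.1]
width: 0.4
grip_force: 0.0
```

Request:
drive_tool(rows=[[0, 0, 0, -0.031, -0.019, 0, 0.4], [0, 0, 0, -0.031, -0.019, 0, 0.4], [0, 0, 0, -0.031, -0.019, 0, 0.4], [0, 0, 0, -0.031, -0.019, 0, 0.4], [0, 0, 0, -0.031, -0.019, 0, 0.4], [0, 0, 7, 0, 0, 0, 0.4], [0, 0, 7, 0, 0, 0, 0.4], [0, 0, 7, 0, 0, 0, 0.4]])

```text
time: 3.08
tool_pos: [0.4717, 0.3298, 0.3204]
tcp_rot: [1.172, 2.915, 0.0]
wrist_force: [-0.7, -0.3, -1.1]
width: 0.401
grip_force: 0.0
```

Request:
drive_tool(rows=[[0, 0, 7, 0, 0, 0, 0.4], [0, 0, 1.3, 0, 0, 0, 0.4], [0, 0, 0, 0, 0, 0, 0.4], [0, 0, 0, 0, 0, 0, 0.4]])

```text
time: 3.42
tool_pos: [0.471, 0.3309, 0.3204]
tcp_rot: [1.364, 2.83, 0.0]
wrist_force: [0.9, 0.3, -0.8]
width: 0.4
grip_force: 0.0
```

```bash
cat > look.py <<'E'
from h import *
import sys
s=status.read_state();p=read_camera('wrist');save(p,sys.argv[1])
print(np.round(s['tool_pos'],4),np.round(s['tcp_rot'],4))
mm={}
for n in('sine_base','sine_top','handle'):
    for m in masks_of(p,n)[:2]: print(n,m['score'],m['bbox'],m['mask'].sum()); mm.setdefault(n,m['mask'])
v=[(p,np.maximum(mm['sine_base'],mm['sine_top']).astype(float),s)]
b,f=fit(v,lambda q:sine(q[:3],q[3]),[.5057,.3541,.67,.12],[.01,.01,.1,.05]);print('sine fit',np.round(b,4),f)
im=cv2.imread('pics/'+sys.argv[1]+'.png')
for bx in sine(b[:3],b[3]): cv2.polylines(im,[cv2.convexHull(proj(p,bx,s).astype(np.int32))],True,(0,0,255),1)
h=top_boxes([np.array([[-.152,y,.021] for y in(-.034,0,.034)])],b[:3],b[3])[0];print('handle',np.round(h,4))
for u in proj(p,h,s): cv2.circle(im,tuple(int(x) for x in u),3,(255,0,255),1)
cv2.imwrite('pics/'+sys.argv[1]+'.png',im)
E
python3 look.py w1
```

```text
[0.471  0.3309 0.3204] [1.3639e+00 2.8300e+00 2.0000e-04]
sine_top 0.65 [274.3, 152.7, 426.1, 232.9] 9556
handle 0.67 [268.7, 149.1, 426.5, 233.1] 9543
handle 0.58 [271.0, 138.1, 424.4, 243.8] 12835Traceback (most recent call last):
  File "look.py", line 8, in <module>
    v=[(p,np.maximum(mm['sine_base'],mm['sine_top']).astype(float),s)]
                     ~~^^^^^^^^^^^^^
KeyError: 'sine_base'
```

View pics/w1.png

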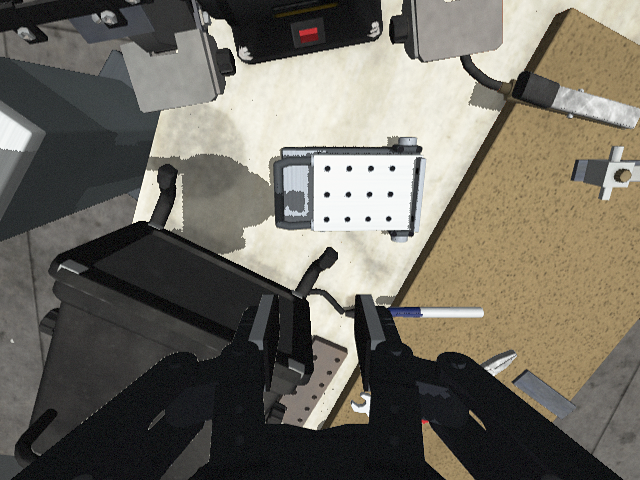

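The plate fills about (274–424, 138–244): white top face (313–421, 153–231), handle bar at column ~279 and hinge at the right. I'll fit it using the white face within the mask.

```bash
cat > look.py <<'E'
from h import *
import sys
g0=[.5057,.3541,.67,.10]
s=status.read_state();p=read_camera('wrist');V=[];A=[]
whole=lambda b:sine(b[:3],b[3])+top_boxes([box(-157,-112,-34,34,16,26)],b[:3],b[3])
im=p['color'].copy()
for n,pp,ss in(('w',p,s),('scene',read_camera('scene'),None),('top',read_camera('top'),None)):
    roi=cv2.dilate((render(pp,whole(g0),ss)>.5).astype(np.uint8),np.ones((25,25)))>0
    ms=[m['mask'] for t in('sine_top','sine_base','handle') for m in masks_of(pp,t) if (m['mask']&roi).sum()>.8*m['mask'].sum()]
    if not ms: continue
    u=np.any(ms,0);w=u&(pp['color'].min(2)>180)
    w=cv2.morphologyEx(w.astype(np.uint8),cv2.MORPH_CLOSE,np.ones((5,5)));nl,l,st,_=cv2.connectedComponentsWithStats(w)
    w=l==1+st[1:,4].argmax();V.append((pp,w.astype(float),ss));print(n,u.sum(),w.sum(),np.round(st[1:,:][st[1:,4].argmax()]))
face=lambda q:top_boxes([box(-112,15,-45,45,18,18.01)],q[:3],q[3])
for k,v in(('wrist',V[:1]),('all',V)):
    b,f=fit(v,face,g0,[.01,.01,.1,.05]);print(k,np.round(b,4),round(f,3))
    h=top_boxes([np.array([[-.152,y,.021] for y in(-.034,0,.034)])],b[:3],b[3])[0];print('handle',np.round(h[1],4))
im=cv2.cvtColor(im,cv2.COLOR_RGB2BGR)
im=cv2.resize(im[120:260,250:450],None,fx=4,fy=4)
for bx in sine(b[:3],b[3])+top_boxes([box(-157,-147,-34,34,16,26)],b[:3],b[3]): cv2.polylines(im,[cv2.convexHull(((proj(p,bx,s)-[250,120]+.5)*4).astype(np.int32))],True,(0,0,255),1)
cv2.imwrite('pics/'+sys.argv[1]+'.png',im)
E
python3 look.py w2
```

```text
w 9644 7778 [ 312  155  114   78 7778]
scene 2994 2298 [ 401  253   57   58 2298]
top 1336 808 [211 231  37  60 808]
wrist [0.5059 0.3579 0.6702 0.0169] 0.083
handle [0.438  0.3041 0.0546]
all [0.5054 0.3566 0.6671 0.0402] 0.812
handle [0.4379 0.3034 0.0581]
```

View pics/w2.png

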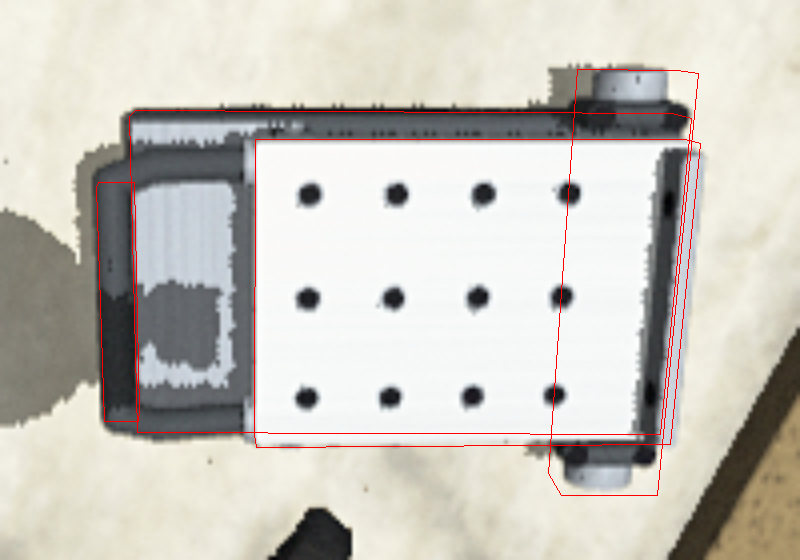

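The overlay agrees with the picture: the bar at columns 97–137 of the crop, the plate edges and the base's left corner (130,112) all line up. Now grasp the handle.

```bash
python3 -c "
from h import *
plan([.438,.3038,.038],.668)"
```

```text
from [0.4711 0.3308 0.3203] t 4.22 shift(tool) [-0.0007 -0.0427  0.2823] turn [0.   0.   0.09]
```

Request:
drive_tool(rows=[[0, 0, 0, -0.0005, -0.0215, 0, 0.4], [0, 0, 0, 0, -0.0212, 0.01, 0.4], [0, 0, 0, 0, 0, 0.04, 0.4], [0, 0, 0, 0, 0, 0.04, 0.4], [0, 0, 0, 0, 0, 0.04, 0.4], [0, 0, 0, 0, 0, 0.04, 0.4], [0, 0, 0, 0, 0, 0.03, 0.4], [0, 0, 0, 0, 0, 0.03, 0.4]])

```text
time: 4.88
tool_pos: [0.4371, 0.3034, 0.0883]
tcp_rot: [-1.368, -2.827, 0.001]
wrist_force: [0.1, 0.4, -0.1]
width: 0.397
grip_force: 0.0
```

Request:
drive_tool(rows=[[0, 0, 0, 0, 0, 0.02, 0.4], [0, 0, 0, 0, 0, 0.02, 0.4], [0, 0, 0, 0, 0, 0.012, 0.4], [0, 0, 0, 0, 0, 0, 0.4], [0, 0, 0, 0, 0, 0, 0.4]])

```text
time: 5.3
tool_pos: [0.4377, 0.3038, 0.0381]
tcp_rot: [-1.368, -2.828, 0.002]
wrist_force: [0.6, -0.0, 0.8]
width: 0.401
grip_force: 0.0
```

Request:
drive_tool(rows=[[0, 0, 0, 0, 0, 0, 0], [0, 0, 0, 0, 0, 0, 0], [0, 0, 0, 0, 0, 0, 0], [0, 0, 0, 0, 0, 0, 0], [0, 0, 0, 0, 0, 0, 0]], force=60)

```text
time: 5.72
tool_pos: [0.4369, 0.303, 0.0394]
tcp_rot: [-1.368, -2.827, 0.004]
wrist_force: [-3.7, -4.1, 4.4]
width: 0.094
grip_force: 58.4
```

Gripped the bar (8 mm opening, 58 N). Swinging up along the arc.

Request:
drive_tool(rows=[[0, 0, 0, 0, 0.0023, -0.0107, 0], [0, 0, 0, 0, 0.0031, -0.0105, 0], [0, 0, 0, 0, 0.0039, -0.0103, 0], [0, 0, 0, 0, 0.0046, -0.01, 0]])

```text
time: 6.05
tool_pos: [0.4476, 0.3114, 0.0798]
tcp_rot: [-1.367, -2.827, 0.006]
wrist_force: [0.8, -3.4, -14.6]
width: 0.092
grip_force: 58.0
```

Request:
drive_tool(rows=[[0, 0, 0, 0, 0.0053, -0.0096, 0], [0, 0, 0, 0, 0.006, -0.0092, 0], [0, 0, 0, 0, 0.0066, -0.0088, 0], [0, 0, 0, 0, 0.0072, -0.0083, 0]])

```text
time: 6.38
tool_pos: [0.4667, 0.3264, 0.1157]
tcp_rot: [-1.367, -2.826, 0.01]
wrist_force: [-2.9, -6.6, -10.9]
width: 0.093
grip_force: 58.1
```

Request:
drive_tool(rows=[[0, 0, 0, 0, 0.0078, -0.0077, 0], [0, 0, 0, 0, 0.0083, -0.0072, 0], [0, 0, 0, 0, 0.0088, -0.0066, 0], [0, 0, 0, 0, 0.0092, -0.0059, 0]])

```text
time: 6.72
tool_pos: [0.4926, 0.3468, 0.1437]
tcp_rot: [-1.366, -2.825, 0.014]
wrist_force: [-8.0, -9.0, -4.4]
width: 0.096
grip_force: 58.3
```

Request:
drive_tool(rows=[[0, 0, 0, 0, 0.0096, -0.0052, 0], [0, 0, 0, 0, 0.01, -0.0045, 0], [0, 0, 0, 0, 0.0103, -0.0038, 0], [0, 0, 0, 0, 0.0105, -0.0031, 0], [0, 0, 0, 0, 0, 0, 0], [0, 0, 0, 0, 0, 0, 0]])

```text
time: 7.22
tool_pos: [0.5277, 0.3743, 0.1632]
tcp_rot: [1.367, 2.827, -0.0]
wrist_force: [-2.6, -6.4, 1.5]
width: 0.091
grip_force: 60.4
```

Request:
drive_tool(rows=[[0, 0, 0, 0, 0, 0, 0.35], [0, 0, 0, 0, 0, 0, 0.35], [0, 0, 0, 0, 0, 0, 0.4], [0, 0, 0, 0, 0, -0.02, 0.4], [0, 0, 0, 0, 0, -0.04, 0.4], [0, 0, 0, 0, 0, -0.04, 0.4], [0, 0, 0, 0, 0, -0.04, 0.4], [0, 0, 0, 0, 0, -0.03, 0.4]])

```text
time: 7.88
tool_pos: [0.5279, 0.3756, 0.3354]
tcp_rot: [1.366, 2.826, 0.01]
wrist_force: [0.4, -0.0, 0.7]
width: 0.401
grip_force: 0.0
```

```bash
python3 -c "
from h import *
plan([.546,-.053,.335],-1.83)"
```

```text
from [0.5279 0.3756 0.3354] t 7.88 shift(tool) [-0.3472 -0.252  -0.0013] turn [  0.17  -0.5  143.24]
```

Request:
drive_tool(rows=[[0, 0, 0, -0.0316, -0.0229, 0, 0.5], [0, 0, 0, -0.0316, -0.0229, 0, 0.5], [0, 0, 0, -0.0316, -0.0229, 0, 0.5], [0, 0, 0, -0.0316, -0.0229, 0, 0.5], [0, 0, 0, -0.0316, -0.0229, 0, 0.5], [0, 0, 0, -0.0316, -0.0229, 0, 0.5], [0, 0, 0, -0.0316, -0.0229, 0, 0.5], [0, 0, 0, -0.0316, -0.0229, 0, 0.5]])

```text
time: 8.55
tool_pos: [0.5406, 0.0612, 0.3314]
tcp_rot: [1.366, 2.826, 0.004]
wrist_force: [0.5, 0.7, 0.3]
width: 0.497
grip_force: 0.0
```

Request:
drive_tool(rows=[[0, 0, 0, -0.0316, -0.0229, 0, 0.5], [0, 0, 0, -0.0316, -0.0229, 0, 0.5], [0, 0, 0, -0.0312, -0.0229, 0, 0.5], [0, 0, 7.15, 0, 0, 0, 0.5], [0, 0, 7.15, 0, 0, 0, 0.5], [0, 0, 7.15, 0, 0, 0, 0.5], [0, 0, 7.15, 0, 0, 0, 0.5], [0, 0, 7.15, 0, 0, 0, 0.5]])

```text
time: 9.22
tool_pos: [0.5457, -0.0543, 0.3312]
tcp_rot: [2.176, 2.263, 0.004]
wrist_force: [-0.5, 0.0, 0.1]
width: 0.501
grip_force: 0.0
```

Request:
drive_tool(rows=[[0, 0, 7.15, 0, 0, 0, 0.5], [0, 0, 7.15, 0, 0, 0, 0.5], [0, 0, 7.15, 0, 0, 0, 0.5], [0, 0, 7.15, 0, 0, 0, 0.5], [0, 0, 7.15, 0, 0, 0, 0.5], [0, 0, 7.15, 0, 0, 0, 0.5], [0, 0, 7.15, 0, 0, 0, 0.5], [0, 0, 7.15, 0, 0, 0, 0.5]])

```text
time: 9.88
tool_pos: [0.5457, -0.0539, 0.3312]
tcp_rot: [2.995, 0.947, 0.005]
wrist_force: [-0.2, 1.0, 0.1]
width: 0.498
grip_force: 0.0
```

Request:
drive_tool(rows=[[0, 0, 7.15, 0, 0, 0, 0.5], [0, 0, 7.15, 0, 0, 0, 0.5], [0, 0, 7.15, 0, 0, 0, 0.5], [0, 0, 7.15, 0, 0, 0, 0.5], [0, 0, 7.15, 0, 0, 0, 0.5], [0, 0, 7.15, 0, 0, 0, 0.5], [0, 0, 0, 0, 0, 0, 0.5], [0, 0, 0, 0, 0, 0, 0.5]])

```text
time: 10.55
tool_pos: [0.5455, -0.054, 0.3308]
tcp_rot: [-3.135, 0.199, -0.004]
wrist_force: [-1.2, 0.5, 0.7]
width: 0.499
grip_force: 0.0
```

```bash
python3 - <<'E'
from h import *
s=status.read_state();p=read_camera('wrist');print(np.round(s['tool_pos'],4),np.round(s['q'],2))
ms=masks_of(p,'block_50')
for m in ms: print(m['score'],m['bbox'],m['mask'].sum(),ray(p,[np.mean(m['bbox'][0::2]),np.mean(m['bbox'][1::2])],.03,s).round(3))
best=min(ms[:2],key=lambda m:np.linalg.norm(ray(p,[np.mean(m['bbox'][0::2]),np.mean(m['bbox'][1::2])],.03,s)[0][:2]-[.541,-.052]))
im=cv2.cvtColor(p['color'],cv2.COLOR_RGB2BGR)
for H in(50,34):
    b,f=fit([(p,best['mask'].astype(float),s)],lambda q:[Tz(box(-37.5,37.5,-12.5,12.5,0,H),q)],[.541,-.052,-.26],[.01,.01,.1]);print(H,b.round(4),f)
    if H==50:
        t=Tz(box(-37.5,37.5,-12.5,12.5,50,50),b)
        for bx in(t,Tz(box(-37.5,37.5,-12.5,12.5,0,50),b)): cv2.polylines(im,[cv2.convexHull(proj(p,bx,s).round().astype(np.int32))],True,(0,0,255),1)
cv2.imwrite('pics/w3.png',im)
E
```

```text
[ 0.5455 -0.054   0.3308] [-0.14 -0.03  1.74  0.    1.42  1.55]
0.8 [302.8, 161.6, 327.2, 231.7] 1249 [[ 0.536 -0.051  0.03 ]]
0.72 [390.7, 144.5, 423.0, 206.9] 1451 [[ 0.547 -0.167  0.03 ]]
50 [ 0.5382 -0.0495 -0.2932] 0.08819139470134041
34 [ 0.5355 -0.0493 -0.2803] 0.06357499284099699
```

View pics/w3.png

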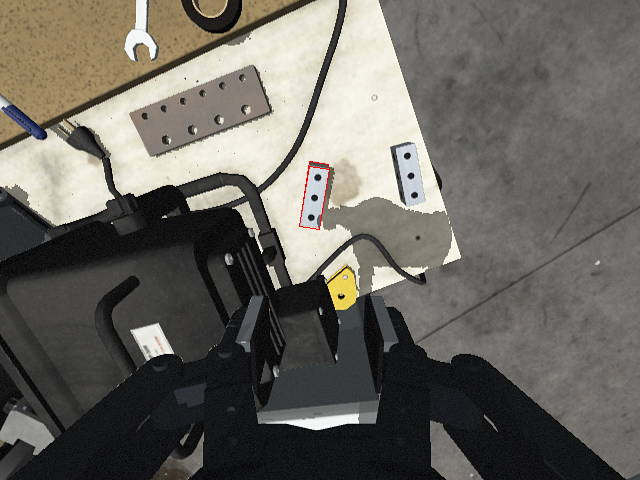

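The block by the lamp is at (300–331, 162–231), with the outline fitting well; the other block is at right (391–423, 145–207). I'll turn the remaining ~8°, then refit with height free on both blocks to be sure which is taller.

Request:
drive_tool(rows=[[0, 0, 7.15, 0, 0, 0, 0.5], [0, 0, 1, -0.008, 0.0, 0.03, 0.5], [0, 0, 0, 0, 0, 0.03, 0.5], [0, 0, 0, 0, 0, 0, 0.5], [0, 0, 0, 0, 0, 0, 0.5]])

```text
time: 11.07
tool_pos: [0.5358, -0.052, 0.2681]
tcp_rot: [-3.113, 0.425, 0.006]
wrist_force: [0.2, -0.1, 1.3]
width: 0.5
grip_force: 0.0
```

```bash
cat > blk.py <<'E'
from h import *
s=status.read_state();ps=[(read_camera('wrist'),s),(read_camera('top'),None),(read_camera('scene'),None)]
for lab,g in(('A',[.539,-.051,-.27]),('B',[.55,-.171,.13])):
    v=[]
    for p,ss in ps:
        c=proj(p,[[g[0],g[1],.02]],ss)[0]
        ms=[m for m in masks_of(p,'block_50') if np.hypot(*(np.array(m['bbox']).reshape(2,2).mean(0)-c))<25]
        if ms: v.append((p,ms[0]['mask'].astype(float),ss))
    md=lambda q:[Tz(box(-37.5,37.5,-12.5,12.5,0,1000*q[3]),q[:3])]
    for vv in ([v[0]],v[1:],v):
        b,f=fit(vv,md,g+[.042],[.01,.01,.1,.01]);print(lab,len(vv),b.round(4),round(f/len(vv),3))
E
python3 blk.py
```

```text
A 1 [ 0.538  -0.0492 -0.2834  0.0448] 0.037
A 2 [ 0.5385 -0.0501 -0.2669  0.0445] 0.171
A 3 [ 0.5384 -0.0494 -0.2839  0.0451] 0.129
B 1 [ 0.5471 -0.1714  0.1363  0.0314] 0.029
B 2 [ 0.548  -0.1727  0.1791  0.0297] 0.252
B 3 [ 0.548  -0.1714  0.1504  0.0315] 0.185
```

Block A is the 50 mm one (fitted height ~45 mm against 31 mm for B). Grasp it 12 mm off centre, towards the far end.

```bash
python3 -c "
from h import *
plan([.5498,-.0529,.017],-.28-np.pi/2)"
```

```text
from [ 0.5376 -0.0523  0.2706] t 11.52 shift(tool) [ 0.0115 -0.0026  0.2537] turn [-0.01 -0.09  0.42]
```

Request:
drive_tool(rows=[[0, 0, 0.42, 0.0115, -0.0026, 0, 0.42], [0, 0, 0, 0, 0, 0.03, 0.42], [0, 0, 0, 0, 0, 0.04, 0.42], [0, 0, 0, 0, 0, 0.04, 0.42], [0, 0, 0, 0, 0, 0.04, 0.42], [0, 0, 0, 0, 0, 0.03, 0.42], [0, 0, 0, 0, 0, 0.02, 0.42], [0, 0, 0, 0, 0, 0.01, 0.42]])

```text
time: 12.18
tool_pos: [0.5468, -0.0524, 0.0557]
tcp_rot: [-3.111, 0.439, 0.009]
wrist_force: [-1.2, -0.3, 0.0]
width: 0.42
grip_force: 0.0
```

Request:
drive_tool(rows=[[0, 0, 0, 0, 0, 0.015, 0.42], [0, 0, 0, 0, 0, 0.015, 0.42], [0, 0, 0, 0, 0, 0.0135, 0.42], [0, 0, 0, 0, 0, 0, 0.42], [0, 0, 0, 0, 0, 0, 0.42]])

```text
time: 12.6
tool_pos: [0.5494, -0.0528, 0.0162]
tcp_rot: [3.111, -0.439, -0.001]
wrist_force: [0.8, -0.2, 0.7]
width: 0.422
grip_force: 0.0
```

Request:
drive_tool(rows=[[0, 0, 0, 0, 0, 0, 0.2], [0, 0, 0, 0, 0, 0, 0.2], [0, 0, 0, 0, 0, 0, 0.1], [0, 0, 0, 0, 0, 0, 0.1], [0, 0, 0, 0, 0, 0, 0.1]])

```text
time: 13.02
tool_pos: [0.5504, -0.053, 0.0176]
tcp_rot: [-3.111, 0.439, -0.005]
wrist_force: [1.2, -0.5, 3.7]
width: 0.28
grip_force: 59.9
```

Block gripped (24 mm, 60 N). Lifting straight up above the lamp.

Request:
drive_tool(rows=[[0, 0, 0, 0, 0, -0.02, 0.1], [0, 0, 0, 0, 0, -0.04, 0.1], [0, 0, 0, 0, 0, -0.04, 0.1], [0, 0, 0, 0, 0, -0.04, 0.1], [0, 0, 0, 0, 0, -0.04, 0.1], [0, 0, 0, 0, 0, -0.04, 0.1], [0, 0, 0, 0, 0, -0.04, 0.1], [0, 0, 0, 0, 0, -0.04, 0.1]], force=70)

```text
time: 13.68
tool_pos: [0.5472, -0.0525, 0.3166]
tcp_rot: [3.111, -0.439, -0.005]
wrist_force: [1.4, -0.2, -4.0]
width: 0.28
grip_force: 69.6
```

Request:
drive_tool(rows=[[0, 0, 0, 0, 0, -0.03, 0.1], [0, 0, 0, 0, 0, 0, 0.1]])

```text
time: 13.85
tool_pos: [0.5515, -0.0531, 0.3541]
tcp_rot: [3.111, -0.439, 0.019]
wrist_force: [0.6, -0.2, -3.7]
width: 0.283
grip_force: 70.1
```

```bash
python3 -c "
from h import *
plan([.4583,.3195,.345],2.238);print(status.read_state()['wrist_force'])"
```

```text
from [ 0.5515 -0.0531  0.3541] t 13.85 shift(tool) [-0.1927 -0.3323  0.0074] turn [ -0.81  -0.28 125.72]
[ 0.62257867 -0.17823969 -3.66940792]
```

Request:
drive_tool(rows=[[0, 0, 0, -0.01, -0.0166, 0, 0.1], [0, 0, 0, -0.0193, -0.0332, 0, 0.1], [0, 0, 0, -0.0193, -0.0332, 0, 0.1], [0, 0, 0, -0.0193, -0.0332, 0, 0.1], [0, 0, 0, -0.0193, -0.0332, 0, 0.1], [0, 0, 0, -0.0193, -0.0332, 0, 0.1], [0, 0, 0, -0.0193, -0.0332, 0, 0.1], [0, 0, 0, -0.0193, -0.0332, 0, 0.1]])

```text
time: 14.52
tool_pos: [0.4761, 0.2276, 0.3429]
tcp_rot: [3.108, -0.438, -0.006]
wrist_force: [0.6, -0.4, -4.4]
width: 0.28
grip_force: 69.8
```

Request:
drive_tool(rows=[[0, 0, 0, -0.0193, -0.0332, 0, 0.1], [0, 0, 0, -0.0193, -0.0332, 0, 0.1], [0, 0, 0, -0.0093, -0.0166, 0, 0.1], [0, 0, -7.1, 0, 0, 0, 0.1], [0, 0, -7.1, 0, 0, 0, 0.1], [0, 0, -7.1, 0, 0, 0, 0.1], [0, 0, -7.1, 0, 0, 0, 0.1], [0, 0, -7.1, 0, 0, 0, 0.1]])

```text
time: 15.18
tool_pos: [0.4538, 0.319, 0.3425]
tcp_rot: [3.092, 0.54, -0.008]
wrist_force: [0.6, 0.6, -5.1]
width: 0.281
grip_force: 70.2
```

Request:
drive_tool(rows=[[0, 0, -7.1, 0, 0, 0, 0.1], [0, 0, -7.1, 0, 0, 0, 0.1], [0, 0, -7.1, 0, 0, 0, 0.1], [0, 0, -7.1, 0, 0, 0, 0.1], [0, 0, -7.1, 0, 0, 0, 0.1], [0, 0, -7.1, 0, 0, 0, 0.1], [0, 0, -7.1, 0, 0, 0, 0.1], [0, 0, -7.1, 0, 0, 0, 0.1]])

```text
time: 15.85
tool_pos: [0.4538, 0.3188, 0.3425]
tcp_rot: [-2.465, -1.947, 0.009]
wrist_force: [-0.8, 0.1, -3.9]
width: 0.281
grip_force: 70.2
```

Request:
drive_tool(rows=[[0, 0, -7.1, 0, 0, 0, 0.1], [0, 0, -7.1, 0, 0, 0, 0.1], [0, 0, -7.1, 0, 0, 0, 0.1], [0, 0, -7.1, 0, 0, 0, 0.1], [0, 0, -7.1, 0, 0, 0, 0.1], [0, 0, -7.1, 0, 0, 0, 0.1], [0, 0, -7.1, 0, 0, 0, 0.1], [0, 0, -7.1, 0, 0, 0, 0.1]])

```text
time: 16.52
tool_pos: [0.4538, 0.3188, 0.3425]
tcp_rot: [-1.241, -2.882, 0.008]
wrist_force: [-0.1, 0.1, -4.6]
width: 0.282
grip_force: 70.2
```

Request:
drive_tool(rows=[[0, 0, -7.1, 0, 0, 0, 0.1], [0, 0, -7.1, 0, 0, 0, 0.1], [0, 0, -7.1, 0, 0, 0, 0.1], [0, 0, -7.1, 0, 0, 0, 0.1], [0, 0, -7.1, 0, 0, 0, 0.1], [0, 0, -7.1, 0, 0, 0, 0.1], [0, 0, -7.1, 0, 0, 0, 0.1], [0, 0, -7.1, 0, 0, 0, 0.1]])

```text
time: 17.18
tool_pos: [0.4538, 0.3187, 0.3424]
tcp_rot: [0.279, -3.124, 0.004]
wrist_force: [0.4, -0.3, -4.6]
width: 0.282
grip_force: 70.2
```

Request:
drive_tool(rows=[[0, 0, -7.1, 0, 0, 0, 0.1], [0, 0, -7.1, 0, 0, 0, 0.1], [0, 0, -7.1, 0, 0, 0, 0.1], [0, 0, -7.1, 0, 0, 0, 0.1], [0, 0, 0, 0, 0, 0, 0.1], [0, 0, 0, 0, 0, 0, 0.1], [0, 0, 0, 0, 0, 0, 0.1]])

```text
time: 17.77
tool_pos: [0.4546, 0.3192, 0.3444]
tcp_rot: [1.024, -2.967, 0.001]
wrist_force: [-1.0, 0.4, -5.9]
width: 0.285
grip_force: 70.2
```

```bash
python3 - <<'E'
from h import *
plan([.4583,.3195,.345],2.238)
s=status.read_state();p=read_camera('wrist');save(p,'w4');print(s['q'].round(2) if hasattr(s['q'],'round') else s['q'])
im=cv2.imread('pics/w4.png')
b=[.5054,.3566,.667]
for bx in (Tz(box(-85,85,-50,50,0,22),b),Tz(box(-85,-47,-50,50,22,22),b)): cv2.polylines(im,[cv2.convexHull(proj(p,bx,s).round().astype(np.int32))],True,(0,0,255),1)
cv2.imwrite('pics/w4b.png',im)
E
```

```text
from [0.4546 0.3192 0.3444] t 17.77 shift(tool) [-0.0031 -0.002  -0.0006] turn [ 0.01 -0.17 -0.16]
[ 0.57 -0.01  1.71 -0.    1.45 -1.67]
```

View pics/w4b.png

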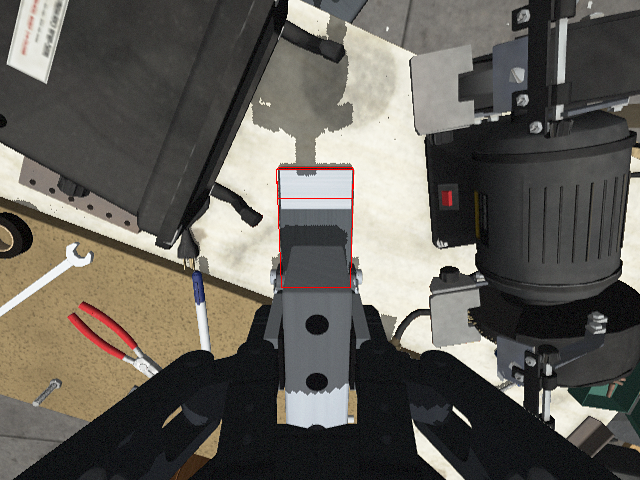

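The base outline fits the picture (278–354, 167–288). The held block hangs centred at columns 284–350. I check the block's offset in the gripper by projecting its edges.

```bash
python3 - <<'E'
from h import *
s=status.read_state();p=read_camera('wrist')
M=R.from_rotvec(s['tcp_rot']).as_matrix()
for off in(-.008,-.012,-.016):
    X=np.array([[x,y,z] for x in(off+.0375,) for z in(.017,-.033) for y in(-.0125,.0125)])
    print(off,proj(p,X@M.T+s['tool_pos'],s).round(0).tolist())
g=cv2.cvtColor(p['color'],cv2.COLOR_RGB2GRAY)[225:440,300:305].mean(1)
d=np.diff(g);print([(225+i,round(d[i])) for i in np.where(abs(d)>12)[0]])
r=p['color'].mean(2)
for row in(275,340): 
    d=np.diff(r[row,260:375]);print(row,[(260+i,round(d[i])) for i in np.where(abs(d)>15)[0]])
E
```

```text
-0.008 [[290.0, 237.0], [343.0, 237.0], [280.0, 284.0], [353.0, 284.0]]
-0.012 [[291.0, 245.0], [343.0, 245.0], [281.0, 294.0], [353.0, 294.0]]
-0.016 [[291.0, 253.0], [343.0, 253.0], [281.0, 305.0], [353.0, 305.0]]
[(np.int64(245), 16), (np.int64(291), 12), (np.int64(389), 17), (np.int64(390), 37), (np.int64(391), 30), (np.int64(392), 27), (np.int64(425), -17), (np.int64(426), -121), (np.int64(427), -68)]
275 [(np.int64(269), -69), (np.int64(275), -125), (np.int64(276), 21), (np.int64(354), -33), (np.int64(355), 92), (np.int64(356), 54), (np.int64(362), 64)]
340 [(np.int64(265), 20), (np.int64(266), 39), (np.int64(267), 19), (np.int64(276), -21), (np.int64(277), -66), (np.int64(283), 102), (np.int64(349), -87), (np.int64(355), 69), (np.int64(356), 22), (np.int64(365), -42), (np.int64(366), -18), (np.int64(367), -23)]
```

Block offset in the gripper is as planned (bottom edge row 245 → −12 mm). Lowering onto the base.

Request:
drive_tool(rows=[[0, 0, -0.16, -0.0031, -0.002, 0.01, 0.1], [0, 0, 0, 0, 0, 0.04, 0.1], [0, 0, 0, 0, 0, 0.04, 0.1], [0, 0, 0, 0, 0, 0.04, 0.1], [0, 0, 0, 0, 0, 0.04, 0.1], [0, 0, 0, 0, 0, 0.04, 0.1], [0, 0, 0, 0, 0, 0.03, 0.1], [0, 0, 0, 0, 0, 0.02, 0.1]])

```text
time: 18.53
tool_pos: [0.4562, 0.3181, 0.0811]
tcp_rot: [1.03, -2.961, 0.002]
wrist_force: [-0.1, -0.4, -5.3]
width: 0.283
grip_force: 70.1
```

Request:
drive_tool(rows=[[0, 0, 0, 0, 0, 0.02, 0.1], [0, 0, 0, 0, 0, 0.015, 0.1], [0, 0, 0, 0, 0, 0, 0.1], [0, 0, 0, 0, 0, 0, 0.1]])

```text
time: 18.87
tool_pos: [0.458, 0.3193, 0.0498]
tcp_rot: [1.032, -2.964, 0.001]
wrist_force: [-0.1, 0.3, -4.1]
width: 0.28
grip_force: 70.0
```

```bash
python3 -c "
from h import *
plan([.4583,.3195,.039],2.238)"
```

```text
from [0.458  0.3193 0.0498] t 18.87 shift(tool) [-0.0004 -0.      0.0108] turn [ 0.02 -0.17  0.15]
```

Request:
drive_tool(rows=[[0, 0, 0, -0.0004, 0, 0.004, 0.1], [0, 0, 0, 0, 0, 0.003, 0.1], [0, 0, 0, 0, 0, 0.002, 0.1], [0, 0, 0, 0, 0, 0, 0.1]])

```text
time: 19.2
tool_pos: [0.4595, 0.3204, 0.0426]
tcp_rot: [-1.033, 2.966, 0.0]
wrist_force: [-0.7, -0.5, -4.6]
width: 0.282
grip_force: 70.0
```

Request:
drive_tool(rows=[[0, 0, 0, 0, 0, 0.001, 0.1], [0, 0, 0, 0, 0, 0.001, 0.1], [0, 0, 0, 0, 0, 0, 0.1]])

```text
time: 19.45
tool_pos: [0.4593, 0.3203, 0.0403]
tcp_rot: [-1.033, 2.967, 0.0]
wrist_force: [0.2, -0.9, -4.9]
width: 0.284
grip_force: 70.0
```

Request:
drive_tool(rows=[[0, 0, 0, 0, 0, 0.001, 0.1], [0, 0, 0, 0, 0, 0.001, 0.1], [0, 0, 0, 0, 0, 0, 0.1]])

```text
time: 19.7
tool_pos: [0.4595, 0.3204, 0.0396]
tcp_rot: [-1.033, 2.967, 0.0]
wrist_force: [-3.6, -2.3, 4.3]
width: 0.28
grip_force: 71.5
```

The block is down (force changed from −5 to +4 N). Release and retreat straight up.

Request:
drive_tool(rows=[[0, 0, 0, 0, 0, 0, 0.3], [0, 0, 0, 0, 0, 0, 0.36], [0, 0, 0, 0, 0, 0, 0.42], [0, 0, 0, 0, 0, 0, 0.42], [0, 0, 0, 0, 0, -0.01, 0.42], [0, 0, 0, 0, 0, -0.02, 0.42], [0, 0, 0, 0, 0, -0.04, 0.42], [0, 0, 0, 0, 0, -0.04, 0.42]])

```text
time: 20.37
tool_pos: [0.4577, 0.3193, 0.1481]
tcp_rot: [1.032, -2.963, 0.002]
wrist_force: [1.0, 0.9, 0.2]
width: 0.421
grip_force: 0.0
```

Request:
drive_tool(rows=[[0, 0, 0, 0, 0, -0.04, 0.42], [0, 0, 0, 0, 0, -0.04, 0.42], [0, 0, 0, 0, 0, -0.04, 0.42], [0, 0, 0, 0, 0, -0.04, 0.4], [0, 0, 0, 0, 0, -0.03, 0.4], [0, 0, 0, 0, 0, 0, 0.4], [0, 0, 0, 0, 0, 0, 0.4]])

```text
time: 20.95
tool_pos: [0.4604, 0.321, 0.3422]
tcp_rot: [-1.031, 2.96, 0.002]
wrist_force: [0.1, 0.0, -0.3]
width: 0.395
grip_force: 0.0
```

```bash
python3 - <<'E'
from h import *
plan([.5279,.3746,.335],.668)
s=status.read_state();p=read_camera('wrist')
im=cv2.cvtColor(p['color'],cv2.COLOR_RGB2BGR)
for m in masks_of(p,'block_50')[:2]: print(m['score'],m['bbox'])
im=cv2.resize(im[130:330,220:420],None,fx=3,fy=3)
b=[.5054,.3566,.667];c=b[0]-.048*np.cos(.667),b[1]-.048*np.sin(.667),.667,.022
for bx,k in ((Tz(box(-85,85,-50,50,0,22),b),(0,0,255)),(Tz(box(-37.5,37.5,-12.5,12.5,50,50),c),(0,255,0)),(Tz(box(-37.5,37.5,-12.5,12.5,0,0),c),(255,0,0))): cv2.polylines(im,[cv2.convexHull(((proj(p,bx,s)-[220,130]+.5)*3).round().astype(np.int32))],True,k,1)
cv2.imwrite('pics/w5.png',im)
E
```

```text
from [0.4604 0.321  0.3422] t 20.95 shift(tool) [-0.0862  0.0001  0.0078] turn [ 0.27  0.34 90.13]
0.79 [304.9, 161.9, 325.9, 234.2]
```

View pics/w5.png

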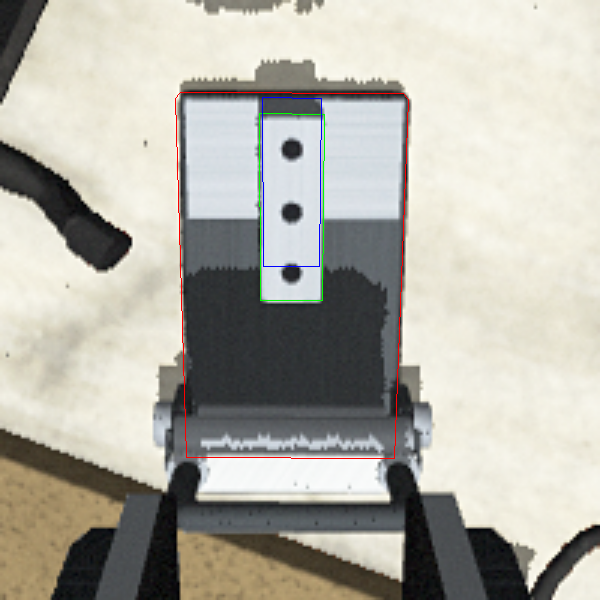

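The block stands square on the base (crop 260–323, 97–301), in the middle between the base edges (183–406), just as predicted; the plate is still up behind it. Back to the handle.

Request:
drive_tool(rows=[[0, 0, 0, -0.0287, 0, 0, 0.4], [0, 0, 0, -0.0287, 0, 0, 0.4], [0, 0, 0, -0.0288, 0, 0, 0.4], [0, 0, 7, 0, 0, 0, 0.4], [0, 0, 7, 0, 0, 0, 0.4], [0, 0, 7, 0, 0, 0, 0.4], [0, 0, 7, 0, 0, 0, 0.4], [0, 0, 7, 0, 0, 0, 0.4]])

```text
time: 21.72
tool_pos: [0.5258, 0.3731, 0.3346]
tcp_rot: [0.084, -3.136, 0.005]
wrist_force: [0.3, -0.5, -0.4]
width: 0.399
grip_force: 0.0
```

Request:
drive_tool(rows=[[0, 0, 7, 0, 0, 0, 0.4], [0, 0, 7, 0, 0, 0, 0.4], [0, 0, 7, 0, 0, 0, 0.4], [0, 0, 7, 0, 0, 0, 0.4], [0, 0, 7, 0, 0, 0, 0.4], [0, 0, 7, 0, 0, 0, 0.4], [0, 0, 7, 0, 0, 0, 0.4], [0, 0, 6.1, 0, 0, 0, 0.4]])

```text
time: 22.38
tool_pos: [0.5257, 0.3731, 0.3348]
tcp_rot: [-1.377, -2.821, 0.007]
wrist_force: [0.0, 0.1, -0.1]
width: 0.405
grip_force: 0.0
```

Request:
drive_tool(rows=[[0, 0, 0, 0, 0, 0, 0.4], [0, 0, 0, 0, 0, 0, 0.4], [0, 0, 0, 0, 0, 0, 0.4]])

```text
time: 22.63
tool_pos: [0.5263, 0.3734, 0.3365]
tcp_rot: [-1.365, -2.828, 0.004]
wrist_force: [0.2, 0.1, -0.1]
width: 0.402
grip_force: 0.0
```

```bash
python3 -c "
from h import *
plan([.5279,.3746,.164],.668)"
```

```text
from [0.5263 0.3734 0.3365] t 22.63 shift(tool) [-0.0002  0.0025  0.1725] turn [-0.16 -0.02  0.18]
```

Request:
drive_tool(rows=[[0, 0, 0, 0, 0.002, 0.02, 0.4], [0, 0, 0, 0, 0, 0.035, 0.4], [0, 0, 0, 0, 0, 0.035, 0.4], [0, 0, 0, 0, 0, 0.03, 0.4], [0, 0, 0, 0, 0, 0.02, 0.4], [0, 0, 0, 0, 0, 0.02, 0.4], [0, 0, 0, 0, 0, 0.0125, 0.4], [0, 0, 0, 0, 0, 0, 0.4]])

```text
time: 23.3
tool_pos: [0.526, 0.3735, 0.1613]
tcp_rot: [-1.366, -2.825, 0.01]
wrist_force: [-0.3, -0.7, 0.0]
width: 0.399
grip_force: 0.0
```

Request:
drive_tool(rows=[[0, 0, 0, 0, 0, 0, 0.2], [0, 0, 0, 0, 0, 0, 0.1], [0, 0, 0, 0, 0, 0, 0], [0, 0, 0, 0, 0, 0, 0], [0, 0, 0, 0, 0, 0, 0], [0, 0, 0, 0, 0, 0, 0]], force=60)

```text
time: 23.8
tool_pos: [0.5286, 0.3752, 0.1673]
tcp_rot: [1.369, 2.827, 0.002]
wrist_force: [-3.7, -3.1, 5.1]
width: 0.092
grip_force: 59.0
```

```bash
python3 - <<'E'
from h import *
s=status.read_state();h=np.array([.5054+.065*np.cos(.667),.3566+.065*np.sin(.667)])
d=np.array(s['tool_pos'][:2])-h;x=d@[np.cos(.667),np.sin(.667)];z=s['tool_pos'][2]+.019-.031
print(x,z,np.hypot(x,z),np.degrees(np.arctan2(z,-x)),d@[-np.sin(.667),np.cos(.667)],s['grip_force'],s['width'])
t0=np.degrees(np.arctan2(z,-x));t=np.radians(np.linspace(t0,40,13));r=.1534
print(np.c_[np.diff(-r*np.cos(t)),-np.diff(r*np.sin(t))].round(4).tolist())
E
```

```text
-0.03526338322602742 0.15530831542320994 0.15926135449675463 77.20764797044959 0.0002011878752428281 58.95437479019165 0.09156154222218059
[[-0.008, 0.0021], [-0.0079, 0.0025], [-0.0078, 0.0029], [-0.0076, 0.0033], [-0.0074, 0.0037], [-0.0072, 0.0041], [-0.007, 0.0045], [-0.0067, 0.0049], [-0.0064, 0.0052], [-0.0061, 0.0056], [-0.0058, 0.0059], [-0.0055, 0.0062]]
```

Request:
drive_tool(rows=[[0, 0, 0, 0, -0.008, 0.0021, 0], [0, 0, 0, 0, -0.0079, 0.0025, 0], [0, 0, 0, 0, -0.0078, 0.0029, 0], [0, 0, 0, 0, -0.0076, 0.0033, 0], [0, 0, 0, 0, -0.0074, 0.0037, 0], [0, 0, 0, 0, -0.0072, 0.0041, 0]])

```text
time: 24.3
tool_pos: [0.4976, 0.3508, 0.1522]
tcp_rot: [1.366, 2.82, 0.024]
wrist_force: [4.1, 5.1, 9.4]
width: 0.089
grip_force: 60.7
```

Request:
drive_tool(rows=[[0, 0, 0, 0, -0.007, 0.0045, 0], [0, 0, 0, 0, -0.0067, 0.0049, 0], [0, 0, 0, 0, -0.0064, 0.0052, 0], [0, 0, 0, 0, -0.0061, 0.0056, 0], [0, 0, 0, 0, -0.0058, 0.0059, 0], [0, 0, 0, 0, 0, 0, 0]])

```text
time: 24.8
tool_pos: [0.4695, 0.3287, 0.1239]
tcp_rot: [1.368, 2.824, 0.013]
wrist_force: [0.8, 1.3, 7.9]
width: 0.089
grip_force: 63.0
```

```bash
cat > ang.py <<'E'
from h import *
s=status.read_state();h=np.array([.5054+.065*np.cos(.667),.3566+.065*np.sin(.667)])
d=np.array(s['tool_pos'][:2])-h;x=d@[np.cos(.667),np.sin(.667)];z=s['tool_pos'][2]+.019-.031
print(x,z,np.hypot(x,z),np.degrees(np.arctan2(z,-x)),'plate by x',np.degrees(np.arccos(-x/.1534))-7.87,s['wrist_force'],s['width'])
E
python3 ang.py
```

```text
-0.11043923728108859 0.11193170694622515 0.1572435440681881 45.38454182584369 plate by x 36.08023556855486 [0.75808823 1.26415828 7.85102134] 0.0888772413766266
```

Request:
drive_tool(rows=[[0, 0, 0, 0, -0.0028, 0.0029, 0], [0, 0, 0, 0, -0.0027, 0.003, 0], [0, 0, 0, 0, -0.0026, 0.003, 0], [0, 0, 0, 0, 0, 0, 0]])

```text
time: 25.13
tool_pos: [0.4634, 0.3239, 0.1154]
tcp_rot: [1.368, 2.824, 0.012]
wrist_force: [-1.0, 0.4, 8.1]
width: 0.091
grip_force: 63.1
```

Request:
drive_tool(rows=[[0, 0, 0, 0, -0.0009, 0.001, 0], [0, 0, 0, 0, -0.0009, 0.001, 0], [0, 0, 0, 0, 0, 0, 0]])

```text
time: 25.38
tool_pos: [0.4625, 0.3232, 0.1139]
tcp_rot: [1.368, 2.823, 0.014]
wrist_force: [-1.0, 1.0, 10.9]
width: 0.091
grip_force: 63.3
```

```bash
python3 ang.py
```

```text
-0.11936776233057705 0.10194486039840867 0.1569758492426786 40.49865671098423 plate by x 31.03876437360311 [-1.00561074  0.95015199 10.88588191] 0.09118191895282786
```

Request:
drive_tool(rows=[[0, 0, 0, 0, -0.0008, 0.001, 0], [0, 0, 0, 0, -0.0008, 0.001, 0], [0, 0, 0, 0, 0, 0, 0]])

```text
time: 25.63
tool_pos: [0.4614, 0.3223, 0.1121]
tcp_rot: [1.368, 2.823, 0.014]
wrist_force: [-2.4, 0.6, 11.0]
width: 0.093
grip_force: 63.4
```

Request:
drive_tool(rows=[[0, 0, 0, 0, -0.0004, 0.0005, 0], [0, 0, 0, 0, -0.0004, 0.0005, 0], [0, 0, 0, 0, 0, 0, 0]])

```text
time: 25.88
tool_pos: [0.4608, 0.3219, 0.1113]
tcp_rot: [1.368, 2.823, 0.014]
wrist_force: [-2.1, 0.6, 13.0]
width: 0.09
grip_force: 63.4
```

```bash
python3 ang.py
```

```text
-0.121490456930435 0.09926644440487936 0.15688772453558272 39.2512945995314 plate by x 29.758624053053328 [-2.08265379  0.59288537 12.96761267] 0.08961331729940705
```

Request:
drive_tool(rows=[[0, 0, 0, 0, -0.0004, 0.0005, 0], [0, 0, 0, 0, -0.0004, 0.0005, 0], [0, 0, 0, 0, 0, 0, 0]])

```text
time: 26.13
tool_pos: [0.4599, 0.3211, 0.1094]
tcp_rot: [1.368, 2.824, 0.013]
wrist_force: [-1.6, 1.6, 8.5]
width: 0.088
grip_force: 63.9
```

Request:
drive_tool(rows=[[0, 0, 0, 0, -0.0004, 0.0005, 0], [0, 0, 0, 0, -0.0004, 0.0005, 0], [0, 0, 0, 0, 0, 0, 0]])

```text
time: 26.38
tool_pos: [0.4599, 0.3211, 0.1093]
tcp_rot: [1.368, 2.823, 0.015]
wrist_force: [0.0, 1.2, 11.8]
width: 0.089
grip_force: 64.4
```

```bash
python3 ang.py
```

```text
-0.12269909493049518 0.09732556413941526 0.15661204721163088 38.42163513539317 plate by x 29.012909281560727 [1.48347008e-03 1.22001943e+00 1.18199608e+01] 0.08904823861814622
```

Request:
drive_tool(rows=[[0, 0, 0, 0, -0.0004, 0.0005, 0], [0, 0, 0, 0, -0.0004, 0.0005, 0], [0, 0, 0, 0, 0, 0, 0]])

```text
time: 26.63
tool_pos: [0.4599, 0.3211, 0.1093]
tcp_rot: [1.368, 2.822, 0.018]
wrist_force: [-0.9, 2.1, 14.8]
width: 0.089
grip_force: 64.7
```

Request:
drive_tool(rows=[[0, 0, 0, 0, -0.0004, 0.0005, 0], [0, 0, 0, 0, -0.0004, 0.0005, 0], [0, 0, 0, 0, 0, 0, 0]])

```text
time: 26.88
tool_pos: [0.4599, 0.3211, 0.1092]
tcp_rot: [1.367, 2.821, 0.02]
wrist_force: [-1.2, 2.2, 18.7]
width: 0.086
grip_force: 65.0
```

Position is now stopped while the force rises: the roller is on the block. A touch more, then let go.

Request:
drive_tool(rows=[[0, 0, 0, 0, -0.0004, 0.0005, 0], [0, 0, 0, 0, -0.0004, 0.0005, 0], [0, 0, 0, 0, 0, 0, 0], [0, 0, 0, 0, 0, 0, 0]])

```text
time: 27.22
tool_pos: [0.4599, 0.3211, 0.1091]
tcp_rot: [1.367, 2.821, 0.022]
wrist_force: [-1.9, 2.7, 21.2]
width: 0.091
grip_force: 65.4
```

Request:
drive_tool(rows=[[0, 0, 0, 0, 0, 0, 0.2], [0, 0, 0, 0, 0, 0, 0.3], [0, 0, 0, 0, 0, 0, 0.35], [0, 0, 0, 0, 0.001, 0, 0.35], [0, 0, 0, 0, 0, -0.005, 0.35], [0, 0, 0, 0, 0, -0.02, 0.35], [0, 0, 0, 0, 0, -0.04, 0.35], [0, 0, 0, 0, 0, -0.04, 0.4]])

```text
time: 27.88
tool_pos: [0.4534, 0.3161, 0.2056]
tcp_rot: [-1.368, -2.824, 0.008]
wrist_force: [0.2, 0.6, 0.3]
width: 0.398
grip_force: 0.0
```

Request:
drive_tool(rows=[[0, 0, 0, 0, 0, -0.04, 0.4], [0, 0, 0, 0, 0, -0.04, 0.4], [0, 0, 0, 0, 0, -0.04, 0.4], [0, 0, 0, 0, 0, 0, 0.4], [0, 0, 0, 0, 0, 0, 0.4]])

```text
time: 28.3
tool_pos: [0.4568, 0.3182, 0.331]
tcp_rot: [1.368, 2.824, 0.01]
wrist_force: [-0.2, -0.0, -0.0]
width: 0.401
grip_force: 0.0
```

```bash
python3 - <<'E'
from h import *
s=status.read_state();p=read_camera('wrist');q=read_camera('scene')
b=[.5054,.3566,.667];c=b[0]-.048*np.cos(.667),b[1]-.048*np.sin(.667),.667,.022
out=[]
for pp,ss,(x,y,w,h),k in((p,s,(200,80,300,200),2.6),(q,None,(380,200,110,140),3.5)):
    im=cv2.cvtColor(pp['color'],cv2.COLOR_RGB2BGR)
    im=cv2.resize(im[y:y+h,x:x+w],None,fx=k,fy=k)
    for bx,col in [(Tz(box(-85,85,-50,50,0,22),b),(0,0,255)),(Tz(box(-37.5,37.5,-12.5,12.5,50,50),c),(0,255,0))]+[(t,(255,0,255)) for t in top_boxes([box(-112,15,-45,45,18,18),box(-157,-147,-34,34,21,21)],b,np.radians(30))]:
        cv2.polylines(im,[cv2.convexHull(((proj(pp,bx,ss)-[x,y]+.5)*k).round().astype(np.int32))],True,col,1)
    out.append(im)
H=max(o.shape[0] for o in out);W=sum(o.shape[1] for o in out)
o=np.hstack([cv2.copyMakeBorder(o,0,H-o.shape[0],0,0,cv2.BORDER_CONSTANT) for o in out])
f=min(1,800/o.shape[1]);cv2.imwrite('pics/w6.png',cv2.resize(o,None,fx=f,fy=f))
E
```

```text
(no output)
```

View pics/w6.png

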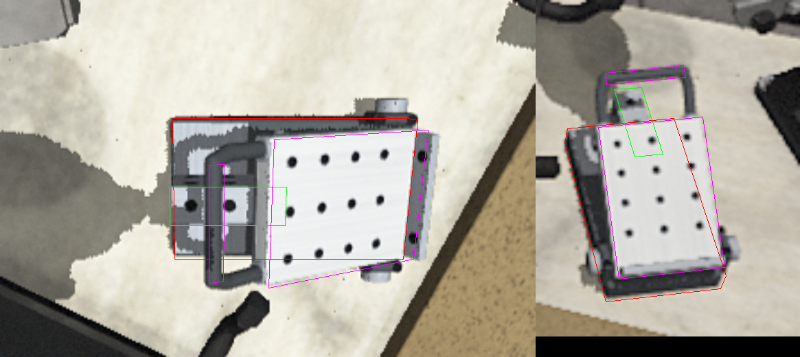

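The plate (front edge ~col 270, bar ~215) coincides with the 30° model, drawn in magenta, in both views. The block shows square beneath it on the predicted outline, and the gripper is well clear. Handing in.

```bash
python3 -c "
from workcell import workorder
print(workorder.finish_job())"
```

```text
the job is handed in; nothing more can be done
None
```

The sine plate now rests at 30° on the 50 mm block, which stands square on the base under the middle of the roller. I pressed the plate down to about 21 N at the handle, let go and handed the job in at about 28 s. The other block and the things lying around were not touched.

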